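# Set the pipe joint for the next weld in the bench positioner

## Robot

A 7-joint arm with a two-finger parallel gripper is mounted at the origin on the work surface. World frame = base frame: x ahead of the robot, y to its left, z up, the work surface at z = 0. Lengths are in mm, angles in rad, forces in N, time in s.
With the tool pointing down it reaches from about 400 to 925 mm from the base axis. Payload 5.6 kg.
Tool frame: the origin (TCP) lies on the centre line of the jaws, within the pads' length; the fingertips stand 19 mm ahead of it and the grasp point (between the pads) is the TCP; z points along the fingers, y is the line along which they close (so a half turn about z gives the same grasp; the last joint's range is limited). The gripper opens to 85 mm and grips with 20 to 120 N. Pads are 22 mm wide; open, the fingers measure 114 mm over their backs; the gripper's body (76 mm by 85 mm) begins 54 mm behind the grasp point. The pads swing forward as they close: fully open they stand 13 mm farther back than shut.
Start: joints at [-0.043, 0.468, -0.012, 1.603, 0.006, 1.071, -0.056], TCP at [650.006, -0.042, 250.29] pointing down, gripper open.
Joint ranges: [-2.53, 2.53], [-0.31, 2.02], [-1.57, 1.55], [0.28, 2.44], [-1.29, 4.43], [0.15, 1.84], [-2.92, 2.92]. Speed limits (rad/s): [2.57, 2.57, 3.14, 3.14, 3.14, 3.14, 3.14].

## Interface

Orientations are given as a unit quaternion [w, x, y, z].
In Python, from workcell import get_obs, snapshot, camera_info, finish_job gives the robot as it stands.
- The arm moves only by the tool play_rows, never from a script. Its argument "motion" is a list of rows, each an object of numbers: "tx", "ty", "tz": the shift along the tool's x, y, z in mm; "turn": the turn about the tool's z in rad. In form: [{"tx": .., "ty": .., "tz": .., "turn": ..}, ...]. A call has 1 to 8 rows; each row is the pose to reach, as a shift and turn from the pose commanded when the call began, along the tool's axes at that moment; what a row does not reach only later rows make up. A row lasts 1/10 s, in which the tool goes at most 50 mm and 8.59 degrees, less where a joint would pass 70% of its speed; a pose out of reach is approached as far as the arm can. A call with a gripper value outside its range is refused whole. "gripper" is the closure, from 0 (fully open) to 1 (shut), set as the call begins (left out, the last holds). The fingers move at their own pace and stop on an object; the grip force is fixed at half the most. Time passes only in rows, so rows that repeat a pose let the fingers close. It gives the time, the measured TCP pose, the force, the opening and the grip force at its end, in the units of the state.
- get_obs(): the state, without advancing time (a new reading comes with each control period).
- snapshot(name): name is "scene" or "side" or "wrist"; returns the picture (400x640x3 uint8, red, green, blue); there is no depth.
- camera_info(name): a dict with "intrinsics" (3x3 intrinsics, pixels), "R" (3x3) and "t" (3): a world point X has camera coordinates R X + t. Camera axes: x right, y down, z forward; pixel columns grow to the right and rows downward; lengths in mm; the calibration is good to about 2 mm. The wrist camera is an equidistant fisheye: a pixel r from the principal point sees the ray r / f radians off the axis. A picture is of the moment at which its call begins: read the wrist's pose just before it. camera_info takes no time and is no camera call; for the wrist camera it gives the pose at the moment of the call.
- finish_job(): hands the job in; it is judged then, once.
The state is a dict: "time": time; "joint_positions": joint angles; "joint_velocities": joint speeds; "joint_torque": joint torques, N m; "position": TCP position; "orientation": TCP orientation; "force": force on the tool from outside, world axes, zero at the start; "ft_torque": the same for the moment, N m; "finger_gap": finger opening in mm; "grasp_force": force on a finger pad.
Only numpy, scipy, OpenCV 4.12 (cv2) and the standard library are available. Lean on these libraries where they do the work, as an engineer would, in place of code of your own. Each camera call takes 0.05 s, during which the arm holds its last target. There are 200 camera calls.

## Task

Get the tacked pipe in the green bench positioner ready for its next flat weld: turn it between the cone centres, using the four-spoke capstan, until the white chalk line faces straight up, then lock the spindle by screwing the red ratchet knob clockwise until it slips. Slide the yellow torch rest along its bar so that its fork is in line with the joint of the pipe and flip the rest's arm fully over towards the pipe; leave the tools and the steel plate on the bench where they are.

Things in the scene. Friction and masses are not known exactly. Their poses are not given: they have to be found in the camera images.
- fixture: Green bench positioner, bolted down. Origin on the bench under the axis between centres; y runs along that axis towards headstock and capstan, x away from the robot, z up. The axis is 120 mm high at x = 0. Bed 140 (x) by 440 mm, 38 high. Tailstock block x +-28, y -220 to -154, top z 162 mm; behind it a hand wheel (outer radius 42) at y -244. The torch rest's guide bar: x = -100, z = 48 mm.
- spindle (a joint): Angle of spindle and capstan about the fixture's y axis, rad; growing as the top moves to +x. Endless, stays where left; about 0.25 N m turns it. The pipe turns with it. The lock adds no drag in this model, so keep off the capstan once the line is up. At 0 one of the four spokes points straight up.
- capstan (a point): Centre of the capstan, on the axis at fixture y = 225, z = 120 mm, outboard of the headstock. Four steel spokes (12 mm round, 90 degrees apart, across the axis), each with a black 20 mm end ball centred 78 mm from the axis; hub 42 mm round. The frame turns with the spindle: its z and x axes lie along two spokes. Push a spoke's flank, one spoke after another, to turn the pipe.
- mark (a point): Chalk line across the joint of the pipe, on the surface, 30 mm from the axis, fixture y = 10 mm. Steel pipe 60 mm round, bright beside the thin dark joint gap; white line 14 mm wide, 50 mm to either side of the joint. Turns with the pipe: z points out through the line (up when done), y along the axis to the headstock. Starts leaning 35 to 97 degrees to +x, at no fixed angle to the spokes.
- lock_grip (a point): Middle of the red ratchet knob on the headstock: knurled upright cylinder 44 mm round, 32 mm high (16 above and below), at fixture x = 0, y = 145, z = 198 mm; white line on top. Silver collar under it, 50 mm round, top 23 mm below this point, turns with the screw. Headstock block: x +-42, y 99 to 191, top z 162 mm.
- lock_screw (a joint): Turn of the lock screw (silver collar with a yellow line), rad, growing clockwise from above; starts between 0 and 0.9, home on its stop at 1.5. The red knob drives it (about 0.1 N m until home).
- lock_knob (a joint): Slip of the red knob on its screw (torque limiter), rad, growing clockwise from above; 0 until the screw is home, then the knob slips at about 0.3 N m and the screw stays tight. Half a radian of slip is ample, more does no harm. Turning the knob anticlockwise loosens the screw.
- rest (a joint): Travel of the yellow torch-rest carriage along the guide bar, m: 0 at the tailstock end, up to 0.185 towards the headstock; stays where left, about 3 N slides it. The fork is at fixture y = -120 mm plus this. Starts at 0 to 0.07.
- rest_pivot (a point): Pivot of the rest's flip-over arm, on the carriage's post at fixture x = -100, z = 112 mm; pivot axis along fixture y. Yellow carriage block 44 mm wide in x and y, z 29 to 67 mm; dark post 18 (x) by 26 mm above it, round head 30 mm wide (y) up to z = 116 mm.
- rest_fork (a point): Middle of the fork on the rest's arm, 98 mm from the pivot. The arm is a steel bar 12 mm thick (along y), 18 mm wide, 8 to 80 mm from the pivot; on it a head plate 38 mm wide in y, 12 mm thick, from 80 to 98 mm, with two 8 mm round stubs (36 mm apart outside, 20 mm inside) ending at 110 mm. Push the arm, or pinch the head across its 38 mm.
- rest_arm (a joint): Angle of the rest's arm, rad: 0 = parked on its stop, leaning 0.6 rad from upright to the robot's side (-x); growing as it swings up and over; 0.95 = on the other stop, leaning 0.35 rad towards the pipe. Swings freely and falls to the stop its weight takes it to.
- chipping_hammer: Chipping hammer, 245 mm, lying on the bench beyond the fixture (bystander). Origin under its middle.
- wire_brush: Wire brush with a wooden back, 240 mm, lying on the bench beyond the fixture (bystander). Origin under its middle.
- coupon: Steel test plate 150 x 70 x 6 mm with a weld bead, flat on the bench on the robot's side, by the tailstock (bystander). Origin under its middle.

How it is judged:
By the outcome, as a careful person would: the job done as asked, in the order asked, and still so for the second after the job is handed in, with the robot touching nothing.
It also fails if it takes over 72 s, if anything falls off the work surface, if the arm or the gripper's body presses on something with over 40 N, if the wrist force passes 120 N, or if a joint passes its speed limit or range.

## Working session

There is one attempt and no reset: what is moved stays moved. The work goes in short steps, Python scripts to look and compute and a tool call to move; the robot and the scene stay as the last step left them, time stands still between calls to the robot, and variables do not carry over. Pictures are saved under pics/ and viewed, at most 10 in all, crops included, and the job is handed in when it is done.

Besides the shell and the picture viewer there is one more tool, called after "Call:" by a JSON object that holds its "op" and its "data", one argument or row to a line. play_rows: Moves the arm, as the interface text tells. Its arguments: {"type":"object","properties":{"motion":{"type":"array","items":{"type":"object","properties":{"tx":{"type":"number"},"ty":{"type":"number"},"tz":{"type":"number"},"turn":{"type":"number"}}}},"gripper":{"type":"number"}},"required":["motion"]}

```bash
mkdir -p pics; ls; cat > h.py <<'E'
import numpy as np, cv2
from workcell import get_obs, snapshot, camera_info, finish_job
def shot(n,f):
    o=get_obs(); ci=camera_info(n); im=snapshot(n); cv2.imwrite('pics/'+f,im[:,:,::-1]); return im,ci,o
def ray(ci,u,v,fish=False):
    K=np.array(ci['intrinsics']);R=np.array(ci['R']);t=np.array(ci['t']).ravel()
    x=(u-K[0,2])/K[0,0];y=(v-K[1,2])/K[1,1]
    if fish:
        r=np.hypot(x,y); s=np.sinc(r/np.pi); d=np.array([x*s,y*s,np.cos(r)])
    else: d=np.array([x,y,1.])
    d=R.T@d; return -R.T@t, d/np.linalg.norm(d)
def onz(ci,u,v,z,fish=False):
    c,d=ray(ci,u,v,fish); return c+d*(z-c[2])/d[2]
def tri(*rays):
    A=np.zeros((3,3));b=np.zeros(3)
    for c,d in rays:
        P=np.eye(3)-np.outer(d,d);A+=P;b+=P@c
    X=np.linalg.solve(A,b); return X,[np.linalg.norm((np.eye(3)-np.outer(d,d))@(X-c)) for c,d in rays]
E
python3 - <<'E'
from h import *
for n in ('scene','side','wrist'):
    im,ci,o=shot(n,n+'0.png'); print(n,np.round(ci['intrinsics'],1).tolist(),np.round(ray(ci,320,200,n=='wrist'),2).tolist())
print(o)
a=cv2.imread('pics/scene0.png');b=cv2.imread('pics/side0.png')
E
```

```text
pics
scene [[362.2, 0.0, 313.0], [0.0, 362.2, 200.7], [0.0, 0.0, 1.0]] [[1019.01, -375.63, 810.98], [-0.5, 0.39, -0.77]]
side [[494.9, 0.0, 317.7], [0.0, 494.9, 199.9], [0.0, 0.0, 1.0]] [[543.04, -804.19, 935.37], [0.02, 0.68, -0.73]]
wrist [[309.7, 0.0, 320.8], [0.0, 309.7, 198.3], [0.0, 0.0, 1.0]] [[650.35, 83.24, 372.67], [-0.0, -0.32, -0.95]]
{'time': 0.1, 'joint_positions': array([-0.04298796,  0.46830233, -0.01158445,  1.60350009,  0.00598585,
        1.07137194, -0.05629303]), 'joint_velocities': array([ 1.94127548e-05, -2.00976823e-03,  5.05306692e-04, -2.16621548e-03,
       -7.83977745e-04,  6.22279646e-04,  1.90713513e-04]), 'joint_torque': array([ 1.06754396e-03, -5.33521950e+01,  2.19214533e-02, -2.51963443e+01,
        1.15740488e-02,  4.25570266e-03,  1.47225879e-06]), 'position': array([ 6.49553164e+02, -7.76830538e-02,  2.49437971e+02]), 'orientation': array([-5.07391811e-04,  7.07139404e-01,  7.07073734e-01, -5.84053787e-04]), 'force': array([0.35317931, 0.47554393, 0.32509227]), 'ft_torque': array([-0.02994207,  0.00617817,  0.05468922]), 'grasp_force': 0.0, 'finger_gap': 85.51344836879358}
```

View pics/scene0.png

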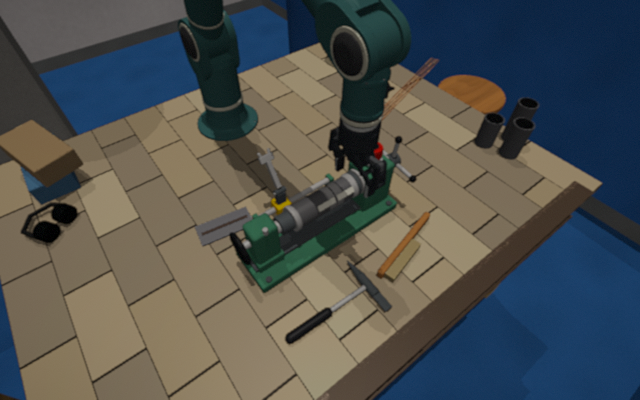

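View pics/side0.png

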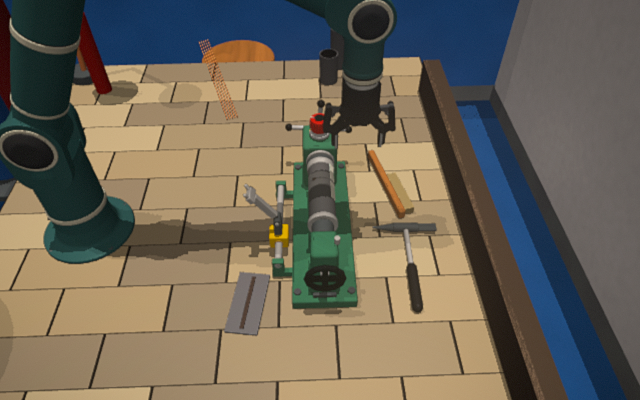

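View pics/wrist0.png

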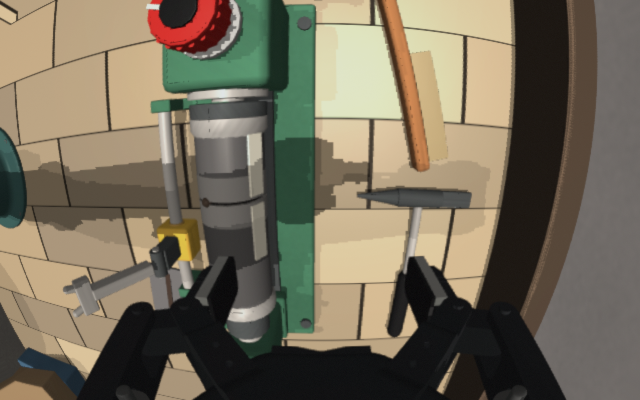

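The wrist view shows the red knob at about (185,20), the chalk line to the right of the pipe at x≈258, the yellow carriage at (180,240) and the parked fork at (85,295). The scene and side views show the capstan balls and the bed. Next I'll get the fixture pose from colour masks plus an enlarged composite.

```bash
python3 - <<'E'
from h import *
def cen(im,kind):
    h=cv2.cvtColor(im,cv2.COLOR_RGB2HSV)
    if kind=='red': m=cv2.inRange(h,(0,190,110),(6,255,255))|cv2.inRange(h,(174,190,110),(180,255,255))
    if kind=='yel': m=cv2.inRange(h,(20,200,120),(30,255,255))
    n,l,s,c=cv2.connectedComponentsWithStats(m)
    return [(s[i].tolist(),c[i].round(1).tolist()) for i in range(1,n) if s[i][4]>25]
for n in ('scene','side','wrist'):
    im=cv2.imread(f'pics/{n}0.png')[:,:,::-1].copy()
    print(n,'red',cen(im,'red'),'yel',cen(im,'yel'))
a=cv2.imread('pics/side0.png')[85:315,220:380];b=cv2.imread('pics/scene0.png')[120:290,220:430]
A=cv2.resize(a,None,fx=2.5,fy=2.5,interpolation=2);B=cv2.resize(b,None,fx=1.9,fy=1.9,interpolation=2)
o=np.zeros((575,799,3),np.uint8);o[:,:400]=A;o[:323,400:799]=B;cv2.imwrite('pics/comp.png',o)
E
```

```text
scene red [([374, 143, 9, 10, 45], [378.6, 148.6])] yel [([271, 199, 20, 11, 89], [280.4, 204.0])]
side red [([311, 118, 12, 9, 59], [316.2, 122.1])] yel [([269, 224, 20, 23, 280], [279.0, 235.2])]
wrist red [([152, 0, 10, 3, 28], [156.5, 1.0]), ([148, 0, 68, 48, 1380], [181.2, 25.6])] yel []
```

View pics/comp.png

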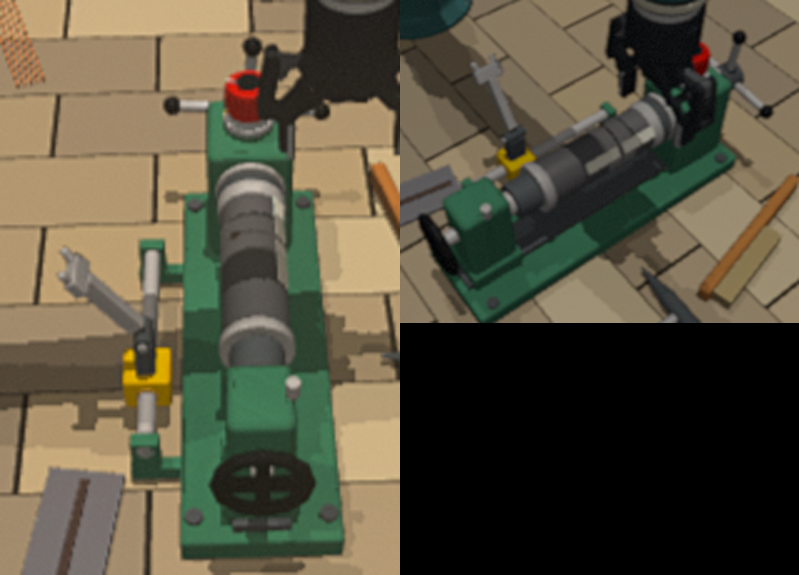

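The composite shows capstan balls in side view at (320.8,103.8), (288.8,126.6) and (348.8,129.8), and in scene view at (398.4,140) and (412.6,178.4). The hand wheel is centred at side (325.2,278.6) and scene (239.5,248.4). The bed corners are also visible.

```bash
python3 - <<'E'
from h import *
S,D,W=[camera_info(n) for n in ('scene','side','wrist')]
p=lambda *r:print(*[np.round(q,1) for q in tri(*r)])
print('top ball');p(ray(S,398.4,140),ray(D,320.8,103.8))
print('+x ball');p(ray(S,412.6,178.4),ray(D,348.8,129.8))
print('knob');p(ray(S,378.6,148.6),ray(D,316.2,122.1))
print('wheel');p(ray(S,239.5,248.4),ray(D,325.2,278.6))
print('yel');p(ray(S,280.4,204),ray(D,279,235.2))
print('-x ball z120?',onz(D,288.8,126.6,130).round(1))
for u,v in((293.2,303.8),(356.8,302.2),(345.2,163)):print('bed side',onz(D,u,v,38).round(1))
for u,v in((313,5),(313,333)):print('bed wrist',onz(W,u,v,38,True).round(1))
print('bolts wrist',onz(W,305,23,42,True),onz(W,305,324,42,True))
E
```

```text
top ball
[580.6 218.3 194.8] [0.9 0.9]
+x ball
[653.2 216.4 112.5] [2.3 2.3]
knob
[566.4 164.1 182.5] [2.9 2.9]
wheel
[ 569.7 -252.5  119.2] [1. 1.]
yel
[471.2 -83.7  52.9] [1.8 1.8]
-x ball z120? [497.4 211.7 130. ]
bed side [ 503.6 -258.2   38. ]
bed side [ 635.7 -259.9   38. ]
bed side [643.2 166.1  38. ]
bed wrist [641.9 186.6  38. ]
bed wrist [ 638.8 -234.9   38. ]
bolts wrist [633.70148205 164.76861345  42.        ] [ 627.98090986 -213.44469297   42.        ]
```

```bash
cat >> h.py <<'E'
F0=np.array([572.7,-8.3]);YAW=0.0122
def fix(p):  # world->fixture
    ey=np.array([np.sin(YAW),np.cos(YAW)]);ex=np.array([np.cos(YAW),-np.sin(YAW)]);d=np.asarray(p)[:2]-F0
    return np.array([d@ex,d@ey,p[2]])
def world(x,y,z):
    ey=np.array([np.sin(YAW),np.cos(YAW)]);ex=np.array([np.cos(YAW),-np.sin(YAW)])
    return np.r_[F0+x*ex+y*ey,z]
def cyl(ci,u,v,fish=True,r=30):
    c,d=ray(ci,u,v,fish);a=fix(c);e=fix(c+d)-a
    ax,az,dx,dz=a[0],a[2]-120,e[0],e[2]
    A=dx*dx+dz*dz;B=ax*dx+az*dz;C=ax*ax+az*az-r*r;D=B*B-A*C
    if D<0:return None
    s=(-B-D**.5)/A;p=a+s*e
    return np.degrees(np.arctan2(p[0],p[2]-120)),p[1]
def mark(im,ci,fish=True,lo=150,box=None):
    h=cv2.cvtColor(np.ascontiguousarray(im),cv2.COLOR_RGB2HSV);out={}
    for v in range(400):
        for u in range(640):
            if box and not(box[0]<=u<=box[2] and box[1]<=v<=box[3]):continue
            if h[v,u,2]<lo or h[v,u,1]>95:continue
            q=cyl(ci,u,v,fish)
            if q and -32<q[1]<52:out.setdefault(int(q[1]//12)*12,[]).append(q[0])
    for k in sorted(out):print(k,len(out[k]),np.round(np.percentile(out[k],[2,25,50,75,98]),1))
E
python3 - <<'E'
from h import *
im=cv2.imread('pics/wrist0.png')[:,:,::-1]; ci=camera_info('wrist')
mark(im,ci,lo=170)
v=170
for v in (150,170,230): print([(u,im[v,u].tolist(),np.round(cyl(ci,u,v) or (0,0)).tolist()) for u in range(196,276,4)])
E
```

```text
36 86 [43.3 47.  51.  57.1 69.4]
48 66 [43.8 49.3 55.2 61.9 69.9]
[(196, [83, 80, 77], [-54.0, 53.0]), (200, [94, 91, 88], [-37.0, 54.0]), (204, [100, 97, 95], [-27.0, 55.0]), (208, [105, 101, 98], [-18.0, 55.0]), (212, [109, 105, 101], [-11.0, 55.0]), (216, [117, 112, 109], [-4.0, 55.0]), (220, [126, 121, 117], [2.0, 55.0]), (224, [132, 128, 123], [8.0, 55.0]), (228, [131, 126, 121], [14.0, 55.0]), (232, [113, 109, 106], [20.0, 54.0]), (236, [101, 98, 95], [25.0, 54.0]), (240, [94, 90, 88], [31.0, 54.0]), (244, [89, 85, 83], [38.0, 53.0]), (248, [217, 220, 210], [44.0, 53.0]), (252, [191, 184, 165], [51.0, 53.0]), (256, [192, 184, 165], [60.0, 52.0]), (260, [188, 181, 162], [70.0, 51.0]), (264, [38, 38, 37], [86.0, 50.0]), (268, [48, 49, 48], [0, 0]), (272, [46, 47, 46], [0, 0])]
[(196, [83, 76, 66], [0, 0]), (200, [90, 87, 84], [-42.0, 38.0]), (204, [98, 94, 91], [-30.0, 39.0]), (208, [103, 100, 97], [-21.0, 39.0]), (212, [107, 103, 100], [-14.0, 39.0]), (216, [113, 108, 104], [-7.0, 39.0]), (220, [119, 115, 111], [-0.0, 39.0]), (224, [125, 120, 116], [6.0, 39.0]), (228, [128, 123,
[... 422 characters left out ...]
9, 24], [0, 0]), (200, [110, 96, 76], [0, 0]), (204, [61, 56, 50], [-58.0, -18.0]), (208, [51, 49, 48], [-38.0, -14.0]), (212, [53, 51, 50], [-26.0, -13.0]), (216, [54, 52, 51], [-18.0, -12.0]), (220, [56, 55, 53], [-10.0, -11.0]), (224, [57, 55, 54], [-3.0, -11.0]), (228, [57, 55, 54], [4.0, -11.0]), (232, [57, 56, 53], [10.0, -11.0]), (236, [55, 53, 52], [17.0, -11.0]), (240, [54, 52, 50], [23.0, -11.0]), (244, [51, 51, 49], [29.0, -12.0]), (248, [50, 48, 48], [36.0, -13.0]), (252, [97, 92, 84], [43.0, -14.0]), (256, [122, 117, 105], [51.0, -15.0]), (260, [122, 118, 106], [59.0, -17.0]), (264, [116, 111, 100], [71.0, -19.0]), (268, [41, 42, 41], [90.0, -23.0]), (272, [47, 49, 47], [0, 0])]
```

The lower edge of the chalk line is at about 43° and it spans 27°, so the mark leans about 56° to +x. The top spoke leans about +5°. I'll close the fingers and go in beside the top spoke on its +x side.

Call:
{"op": "play_rows", "data": {
  "motion": [
    {"tx": 45},
    {"tx": 90},
    {"tx": 135},
    {"tx": 180},
    {"tx": 216},
    {"tx": 216, "ty": -24},
    {"tx": 216, "ty": -24, "tz": 40},
    {"tx": 216, "ty": -24, "tz": 75}
  ],
  "gripper": 1
}}

```text
validation failed for argument at $.mo...
```

```bash
python3 - <<'E'
from h import *
im,ci,o=shot('wrist','w1.png'); d,_,_=shot('side','s1.png'); print(o['position'],fix(o['position']),o['force'],o['finger_gap'])
out=np.zeros((400,799,3),np.uint8);out[:,:480]=im[:,80:560,::-1];out[:320,480:799]=cv2.resize(d[80:180,270:370,::-1],(319,320),interpolation=2);cv2.imwrite('pics/c1.png',out)
E
```

```text
[ 6.49594739e+02 -7.89924268e-02  2.49544065e+02] [ 76.78872294   9.15848832 249.54406526] [ 1.4124897  -0.23039119 -0.65643912] 85.62356337688516
```

View pics/c1.png

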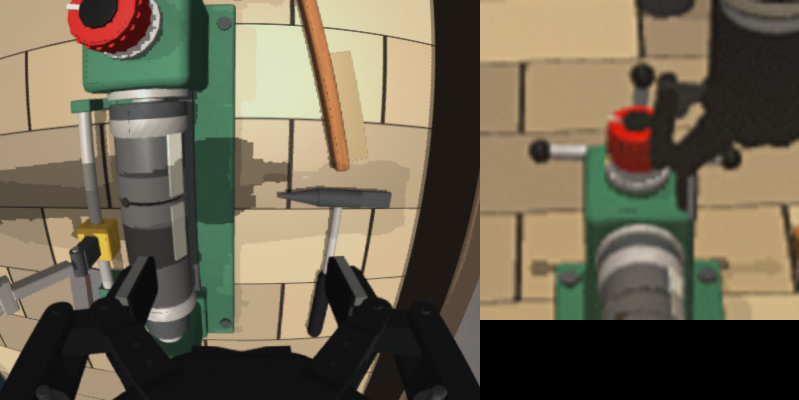

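The move was refused, so the picture shows the same start state. Every row probably needs all four keys.

Call:
{"op": "play_rows", "data": {
  "motion": [
    {"tx": 45, "ty": 0, "tz": 0, "turn": 0},
    {"tx": 90, "ty": 0, "tz": 0, "turn": 0},
    {"tx": 135, "ty": 0, "tz": 0, "turn": 0},
    {"tx": 180, "ty": 0, "tz": 0, "turn": 0},
    {"tx": 216, "ty": 0, "tz": 0, "turn": 0},
    {"tx": 216, "ty": -24, "tz": 0, "turn": 0},
    {"tx": 216, "ty": -24, "tz": 40, "turn": 0},
    {"tx": 216, "ty": -24, "tz": 75, "turn": 0}
  ],
  "gripper": 1
}}

```text
time: 1.05
position: [625.9, 216.9, 175.2]
orientation: [0.0, 0.707, 0.708, 0.001]
force: [0.0, 0.0, -0.4]
finger_gap: -0.1
grasp_force: 0.0
```

```bash
python3 - <<'E'
from h import *
im,ci,o=shot('wrist','w2.png'); d,_,_=shot('side','s2.png'); print(o['position'],fix(o['position']),o['force'],o['finger_gap'])
out=np.zeros((400,799,3),np.uint8);out[:,:480]=im[:,80:560,::-1];out[:320,480:799]=cv2.resize(d[80:180,270:370,::-1],(319,320),interpolation=2);cv2.imwrite('pics/c2.png',out)
E
```

```text
[625.86705741 216.85445413 175.21831621] [ 50.41628457 225.78632035 175.21831621] [ 0.03721552  0.0146089  -0.36748165] -0.09090482882221054
```

View pics/c2.png

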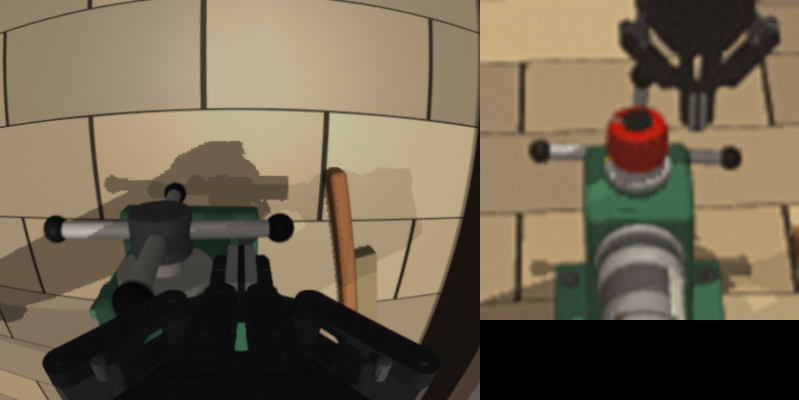

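The wrist view now shows all four balls: about (135,229) and (361,228) on the sides, (255,193) for the bottom and (210,297) for the top. The fingers stand clear on the +x side. Pushing the top spoke towards -x.

Call:
{"op": "play_rows", "data": {
  "motion": [
    {"tx": 0, "ty": -15, "tz": 0, "turn": 0},
    {"tx": 0, "ty": -24, "tz": 0, "turn": 0},
    {"tx": 0, "ty": -33, "tz": 0, "turn": 0},
    {"tx": 0, "ty": -42, "tz": 0, "turn": 0},
    {"tx": 0, "ty": -50, "tz": 0, "turn": 0},
    {"tx": 0, "ty": -58, "tz": 0, "turn": 0},
    {"tx": 0, "ty": -64, "tz": 0, "turn": 0},
    {"tx": 0, "ty": -64, "tz": 0, "turn": 0}
  ]
}}

```text
time: 1.95
position: [561.9, 216.0, 175.8]
orientation: [0.0, 0.707, 0.707, 0.001]
force: [3.2, 0.1, 0.5]
finger_gap: 0.1
grasp_force: 1.7
```

```bash
cat >> h.py <<'E'
def balls(im,ci,box,fish=False):
    g=cv2.cvtColor(np.ascontiguousarray(im),cv2.COLOR_RGB2GRAY);m=cv2.inRange(g,0,32)
    m2=np.zeros_like(m);m2[box[1]:box[3],box[0]:box[2]]=m[box[1]:box[3],box[0]:box[2]]
    m2=cv2.morphologyEx(m2,cv2.MORPH_OPEN,np.ones((3,3),np.uint8))
    n,l,s,c=cv2.connectedComponentsWithStats(m2)
    for i in range(1,n):
        if s[i][4]<20:continue
        a,d=ray(ci,*c[i],fish);a2=fix(a);e=fix(a+d)-a2;q=a2+e*(225-a2[1])/e[1]
        x,z=q[0],q[2]-120;print(s[i].tolist(),c[i].round(1),'x,z',np.round([x,z],1),'r',round(np.hypot(x,z),1),'ang',round(np.degrees(np.arctan2(x,z)),1))
E
python3 - <<'E'
from h import *
p=cv2.imread('pics/s2.png')[:,:,::-1]
D=camera_info('side');balls(p,D,(275,95,360,145))
d,_,o=shot('side','s3.png');print(fix(o['position']),o['force'],o['finger_gap']);balls(d,D,(275,75,360,145))
im,ci,o=shot('wrist','w3.png')
out=np.zeros((400,799,3),np.uint8);out[:,:480]=im[:,80:560,::-1];out[:320,480:799]=cv2.resize(d[80:180,270:370,::-1],(319,320),interpolation=2);cv2.imwrite('pics/c3.png',out)
E
```

```text
[-13.53399983 224.13629789 175.81318596] [3.18011304 0.12182453 0.49038182] 0.12254256138448291
[298, 75, 31, 10, 237] [313.   78.5] x,z [-12.8 148.8] r 149.4 ang -4.9
[302, 87, 7, 7, 28] [304.9  89.8] x,z [-33.1 117.4] r 122.0 ang -15.8
[298, 107, 6, 4, 20] [300.4 108.6] x,z [-46.1  61.6] r 76.9 ang -36.8
```

Call:
{"op": "play_rows", "data": {
  "motion": [
    {"tx": 0, "ty": 2, "tz": -40, "turn": 0},
    {"tx": 0, "ty": 2, "tz": -80, "turn": 0},
    {"tx": -50, "ty": 10, "tz": -80, "turn": 0},
    {"tx": -100, "ty": 10, "tz": -80, "turn": 0},
    {"tx": -150, "ty": 10, "tz": -80, "turn": 0},
    {"tx": -200, "ty": 10, "tz": -80, "turn": 0},
    {"tx": -230, "ty": 10, "tz": -80, "turn": 0},
    {"tx": -230, "ty": 10, "tz": -80, "turn": 0}
  ]
}}

```text
time: 2.85
position: [570.4, -19.9, 254.5]
orientation: [-0.001, 0.71, 0.704, -0.002]
force: [-0.3, 0.1, -0.0]
finger_gap: 0.1
grasp_force: 0.0
```

```bash
python3 - <<'E'
from h import *
im,ci,o=shot('wrist','w4.png');S,Sc,_=shot('scene','sc4.png')
print(fix(o['position']),fix(ray(ci,320,200,True)[0]))
cv2.imwrite('pics/c4.png',np.hstack([im[:,200:440,::-1],cv2.resize(S[120:290,220:430,::-1],(494,400),interpolation=2)]))
for v in range(110,260,12):
    r=[(u,int(im[v,u].max()),np.round(cyl(ci,u,v) or (0,0),0).astype(int).tolist()) for u in range(270,380,4)]
    m=[(a,q) for u,a,q in r]; print(v,[ (a,q[0]) for a,q in m if q!=[0,0]],'y',m[len(m)//2][1][1])
E
```

```text
[ -2.14813574 -11.65299429 254.53097212] [ -1.35480495  71.8914155  377.61415894]
110 [(69, -60), (79, -48), (86, -40), (89, -32), (95, -26), (100, -19), (110, -13), (128, -8), (130, -2), (120, 3), (219, 9), (219, 15), (219, 21), (219, 27), (97, 34), (78, 42), (68, 51), (55, 64)] y 62
122 [(69, -60), (79, -49), (85, -40), (89, -32), (94, -26), (100, -19), (110, -13), (125, -8), (129, -2), (122, 3), (219, 9), (219, 15), (220, 21), (219, 27), (87, 34), (76, 42), (66, 52), (63, 66)] y 54
134 [(68, -61), (78, -49), (86, -40), (90, -32), (94, -26), (99, -19), (108, -13), (122, -8), (126, -2), (121, 4), (219, 9), (220, 15), (219, 21), (219, 27), (87, 35), (76, 42), (66, 52), (76, 67)] y 45
146 [(82, -62), (81, -49), (85, -40), (90, -33), (95, -26), (98, -19), (106, -13), (120, -8), (123, -2), (121, 4), (219, 9), (219, 15), (219, 21), (219, 28), (84, 35), (78, 43), (75, 53), (85, 69)] y 36
158 [(78, -63), (85, -50), (90, -41), (93, -33), (95, -26), (98, -20), (100, -14), (99, -8), (99, -2), (122, 4), (167, 10), (216, 15), (219, 22), (218, 28), (124, 35), (119, 44), (102, 54), (92, 72)] y 27
[... 812 characters left out ...]
), (47, -35), (49, -27), (49, -20), (49, -14), (51, -8), (50, -2), (106, 5), (136, 11), (136, 17), (136, 24), (128, 31), (46, 39), (50, 49), (54, 62)] y -22
230 [(43, -78), (42, -55), (44, -44), (46, -35), (48, -28), (50, -21), (50, -14), (49, -8), (50, -1), (110, 5), (136, 11), (136, 17), (135, 24), (111, 32), (55, 40), (65, 50), (58, 65)] y -32
242 [(41, -57), (43, -45), (46, -36), (48, -28), (49, -21), (49, -14), (50, -8), (50, -1), (80, 5), (70, 11), (54, 18), (49, 25), (50, 32), (45, 41), (56, 52), (65, 68)] y -43
254 [(40, -58), (33, -46), (33, -36), (40, -28), (71, -21), (70, -14), (30, -8), (13, -1), (69, 5), (68, 12), (63, 18), (35, 25), (33, 33), (43, 42), (56, 53), (91, 74)] y -54
```

View pics/c4.png

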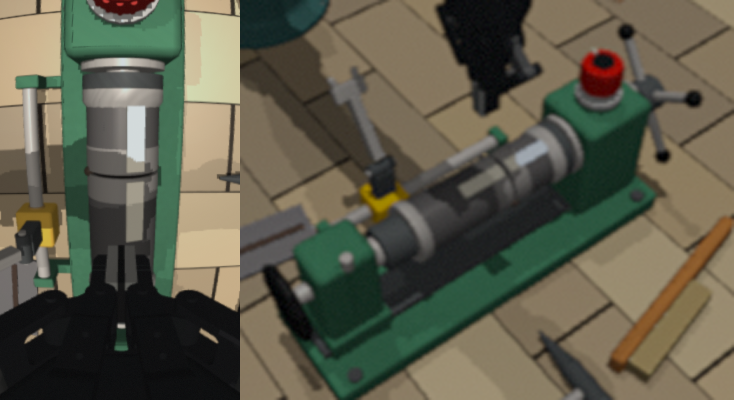

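The line now leans to about +18°, with edges at roughly 5° and 32°. The carriage is at left (38,225), the knob is visible at the top, and the spoke balls are clear in the scene view. An offset in the axis would bias this angle, so I'll refine the axis from the pipe's silhouette and measure the knob.

```bash
cat >> h.py <<'E'
def lat(ci,u,v,y0,fish=True):
    # ray's lateral angle in the fixture xz plane seen from the camera (angle from straight down)
    c,d=ray(ci,u,v,fish);e=fix(c+d)-fix(c);return np.degrees(np.arctan2(e[0],-e[2]))
def axis_mark(im,ci,rows,u0=None):
    """per row: pipe silhouette (low saturation run) and line edges -> axis offset, mark angle"""
    h=cv2.cvtColor(np.ascontiguousarray(im),cv2.COLOR_RGB2HSV).astype(int);c=fix(ray(ci,320,200,True)[0]);R=[]
    K=np.array(ci['intrinsics'])
    for v in rows:
        s=h[v,:,1]; g=h[v,:,2]
        u=u0 or 325
        l=u
        while s[l]<90:l-=1
        r=u
        while s[r]<90:r+=1
        a=lat(ci,l+.5,v,0);b=lat(ci,r-.5,v,0);mid=np.radians((a+b)/2);dist=c[2]-120
        ax=c[0]+dist*np.tan(mid)
        seg=g[l+2:r-2];t=(np.percentile(seg,30)+seg.max())/2;w=np.where(seg>t)[0]+l+2
        q=[]
        for uu in (w[0]-.5,w[-1]+.5):
            k=cyl(ci,uu,v); 
            # re-solve with axis shifted
            th=np.radians(lat(ci,uu,v,0)-np.degrees(mid));D=np.hypot(dist,ax-c[0])
            q.append(np.degrees(np.arcsin(np.clip(D*np.sin(th)/30,-1,1))-th-mid))
        R.append((v,l,r,(b-a)/2,ax,q[0],q[1],sum(q)/2))
    R=np.array(R);print(R.round(1));print('median',np.median(R[:,3:],axis=0).round(2));return R
E
python3 - <<'E'
from h import *
im=cv2.imread('pics/w4.png')[:,:,::-1].copy();ci=camera_info('wrist')
axis_mark(im,ci,list(range(112,150,6))+list(range(212,236,6)))
print(np.degrees(np.arcsin(30/258.)))
for n in('scene','side'):
    s=snapshot(n) if n=='side' else cv2.imread('pics/sc4.png')[:,:,::-1].copy()
    h=cv2.cvtColor(s,cv2.COLOR_RGB2HSV);m=cv2.inRange(h,(0,150,50),(8,255,255))|cv2.inRange(h,(172,150,50),(180,255,255))
    N,l,st,c=cv2.connectedComponentsWithStats(m);
    for i in range(1,N):
        if st[i][4]>40: print(n,st[i],c[i].round(1))
E
```

```text
[[ 1.12e+02  2.85e+02  3.59e+02  6.70e+00 -1.10e+00  6.20e+00  3.38e+01
   2.00e+01]
 [ 1.18e+02  2.85e+02  3.59e+02  6.70e+00 -1.00e+00  6.20e+00  3.39e+01
   2.01e+01]
 [ 1.24e+02  2.85e+02  3.59e+02  6.70e+00 -1.00e+00  6.20e+00  3.41e+01
   2.01e+01]
 [ 1.30e+02  2.86e+02  3.59e+02  6.60e+00 -5.00e-01  5.40e+00  3.32e+01
   1.93e+01]
 [ 1.36e+02  2.85e+02  3.59e+02  6.80e+00 -9.00e-01  6.20e+00  3.43e+01
   2.03e+01]
 [ 1.42e+02  2.85e+02  3.59e+02  6.80e+00 -8.00e-01  6.20e+00  3.45e+01
   2.03e+01]
 [ 1.48e+02  2.85e+02  3.59e+02  6.80e+00 -8.00e-01  6.20e+00  3.46e+01
   2.04e+01]
 [ 2.12e+02  2.87e+02  3.56e+02  6.70e+00 -5.00e-01  5.80e+00  3.42e+01
   2.00e+01]
 [ 2.18e+02  2.87e+02  3.56e+02  6.80e+00 -5.00e-01  5.90e+00  3.45e+01
   2.02e+01]
 [ 2.24e+02  2.88e+02  3.56e+02  6.70e+00  0.00e+00  5.00e+00  3.37e+01
   1.94e+01]
 [ 2.30e+02  2.88e+02  3.56e+02  6.80e+00  1.00e-01  5.00e+00  3.40e+01
   1.95e+01]]
median [ 6.74 -0.75  6.16 34.06 20.06]
6.677405327170759
scene [365 141  18  20 261] [373.3 151.3]
side [  66   11   46   84 1386] [89.2 51.8]
```

```bash
sed -i 's/F0=np.array(\[572.7,-8.3\])/F0=np.array([572.0,-8.3])/' h.py; python3 - <<'E'
from h import *
S=camera_info('scene');D=camera_info('side')
def pl(ci,u,v,y=225):
    a,d=ray(ci,u,v);a2=fix(a);e=fix(a+d)-a2;q=a2+e*(y-a2[1])/e[1];x,z=q[0],q[2]-120
    print(np.round([x,z,np.hypot(x,z),np.degrees(np.arctan2(x,z))],1))
print('before');pl(S,398.4,140);pl(S,412.6,178.4);pl(D,320.8,103.8);pl(D,288.8,126.6);pl(D,348.8,129.8)
print('after');pl(S,384.5,133.6);pl(S,412.6,161.7);pl(S,399,186.3)
E
```

```text
before
[ 7.3 77.8 78.1  5.3]
[78.9 -3.4 79.  92.5]
[ 6.1 75.  75.3  4.7]
[-77.6   5.3  77.7 -86.1]
[79.4 -9.8 80.  97. ]
after
[-41.3  66.1  77.9 -32. ]
[65.1 46.4 80.  54.5]
[ 44.2 -65.4  78.9 145.9]
```

Both views agree: the spoke went from +4.5° to about -33°, and the mark from 57° to 20°. The spoke needs another 20°, so I'll go back in beside it.

Call:
{"op": "play_rows", "data": {
  "motion": [
    {"tx": 45, "ty": 3, "tz": 0, "turn": 0},
    {"tx": 92, "ty": 5, "tz": 0, "turn": 0},
    {"tx": 140, "ty": 5, "tz": 0, "turn": 0},
    {"tx": 188, "ty": 5, "tz": 0, "turn": 0},
    {"tx": 230, "ty": 5, "tz": 0, "turn": 0},
    {"tx": 230, "ty": 5, "tz": 0, "turn": 0},
    {"tx": 230, "ty": 5, "tz": 40, "turn": 0},
    {"tx": 230, "ty": 5, "tz": 80, "turn": 0}
  ]
}}

```text
time: 3.8
position: [576.5, 218.6, 175.3]
orientation: [0.0, 0.706, 0.708, 0.001]
force: [0.6, -0.1, -0.2]
finger_gap: 0.3
grasp_force: 0.0
```

Call:
{"op": "play_rows", "data": {
  "motion": [
    {"tx": 0, "ty": -10, "tz": 0, "turn": 0},
    {"tx": 0, "ty": -18, "tz": 0, "turn": 0},
    {"tx": 0, "ty": -24, "tz": 0, "turn": 0},
    {"tx": 0, "ty": -29, "tz": 0, "turn": 0},
    {"tx": 0, "ty": -33, "tz": 0, "turn": 0},
    {"tx": 0, "ty": -36, "tz": 0, "turn": 0},
    {"tx": 0, "ty": -37, "tz": 0, "turn": 0},
    {"tx": 0, "ty": -37, "tz": 0, "turn": 0}
  ]
}}

```text
time: 4.6
position: [541.8, 217.3, 178.9]
orientation: [0.001, 0.707, 0.707, 0.003]
force: [3.5, 1.0, 3.5]
finger_gap: -0.0
grasp_force: 2.3
```

Call:
{"op": "play_rows", "data": {
  "motion": [
    {"tx": 0, "ty": 3, "tz": -40, "turn": 0},
    {"tx": 0, "ty": 8, "tz": -80, "turn": 0},
    {"tx": -50, "ty": 20, "tz": -80, "turn": 0},
    {"tx": -100, "ty": 30, "tz": -80, "turn": 0},
    {"tx": -150, "ty": 30, "tz": -80, "turn": 0},
    {"tx": -190, "ty": 30, "tz": -80, "turn": 0},
    {"tx": -220, "ty": 30, "tz": -80, "turn": 0},
    {"tx": -220, "ty": 30, "tz": -80, "turn": 0}
  ]
}}

```text
time: 5.4
position: [568.9, -9.1, 256.4]
orientation: [0.0, 0.71, 0.704, -0.001]
force: [-0.5, -0.4, -0.0]
finger_gap: 0.0
grasp_force: 0.0
```

```bash
python3 - <<'E'
from h import *
im,ci,o=shot('wrist','w5.png');print(fix(o['position']),o['orientation'],o['time'])
axis_mark(im,ci,list(range(112,150,8))+list(range(212,236,8)))
im,ci,o=shot('side','s5.png');im,ci,o=shot('scene','sc5.png')
E
```

```text
[ -3.08947266  -0.82727783 256.42191203] [ 2.84135031e-04  7.09761460e-01  7.04441476e-01 -8.92322203e-04] 5.4
[[ 1.12e+02  2.83e+02  3.65e+02  7.40e+00 -1.00e-01 -1.85e+01  1.58e+01
  -1.30e+00]
 [ 1.20e+02  2.87e+02  3.61e+02  6.70e+00 -1.00e-01 -1.71e+01  2.20e+01
   2.50e+00]
 [ 1.28e+02  2.87e+02  3.61e+02  6.70e+00 -1.00e-01 -9.80e+00  1.75e+01
   3.80e+00]
 [ 1.36e+02  2.87e+02  3.60e+02  6.70e+00 -4.00e-01 -9.10e+00  1.84e+01
   4.70e+00]
 [ 1.44e+02  2.87e+02  3.60e+02  6.70e+00 -4.00e-01 -9.10e+00  1.85e+01
   4.70e+00]
 [ 2.12e+02  2.89e+02  3.58e+02  6.70e+00  0.00e+00 -9.80e+00  1.81e+01
   4.20e+00]
 [ 2.20e+02  2.90e+02  3.57e+02  6.60e+00  1.00e-01 -9.90e+00  1.83e+01
   4.20e+00]
 [ 2.28e+02  2.90e+02  3.57e+02  6.70e+00  1.00e-01 -1.00e+01  1.85e+01
   4.20e+00]]
median [ 6.7  -0.07 -9.84 18.33  4.18]
```

Measured lean is about 4.2° after settling. One more small push of about 5.5 mm beyond the last end point.

Call:
{"op": "play_rows", "data": {
  "motion": [
    {"tx": 45, "ty": -5, "tz": 0, "turn": 0},
    {"tx": 90, "ty": -10, "tz": 0, "turn": 0},
    {"tx": 135, "ty": -15, "tz": 0, "turn": 0},
    {"tx": 180, "ty": -15, "tz": 0, "turn": 0},
    {"tx": 220, "ty": -15, "tz": 0, "turn": 0},
    {"tx": 220, "ty": -15, "tz": 0, "turn": 0},
    {"tx": 220, "ty": -15, "tz": 40, "turn": 0},
    {"tx": 220, "ty": -15, "tz": 80, "turn": 0}
  ]
}}

```text
time: 6.35
position: [554.8, 218.3, 175.9]
orientation: [0.0, 0.706, 0.708, 0.002]
force: [0.5, 0.4, -0.5]
finger_gap: 0.0
grasp_force: 0.0
```

Call:
{"op": "play_rows", "data": {
  "motion": [
    {"tx": 0, "ty": -8, "tz": 0, "turn": 0},
    {"tx": 0, "ty": -15, "tz": 0, "turn": 0},
    {"tx": 0, "ty": -20, "tz": 0, "turn": 0},
    {"tx": 0, "ty": -24, "tz": 0, "turn": 0},
    {"tx": 0, "ty": -26, "tz": 0, "turn": 0},
    {"tx": 0, "ty": -27.5, "tz": 0, "turn": 0},
    {"tx": 0, "ty": -28, "tz": 0, "turn": 0},
    {"tx": 0, "ty": -28, "tz": 0, "turn": 0}
  ]
}}

```text
time: 7.15
position: [527.1, 216.2, 175.7]
orientation: [-0.0, 0.707, 0.707, 0.0]
force: [3.1, 1.1, 1.5]
finger_gap: -0.2
grasp_force: 1.9
```

Call:
{"op": "play_rows", "data": {
  "motion": [
    {"tx": 0, "ty": 3, "tz": -40, "turn": 0},
    {"tx": 0, "ty": 8, "tz": -80, "turn": 0},
    {"tx": -50, "ty": 20, "tz": -80, "turn": 0},
    {"tx": -100, "ty": 36, "tz": -80, "turn": 0},
    {"tx": -150, "ty": 36, "tz": -80, "turn": 0},
    {"tx": -190, "ty": 36, "tz": -80, "turn": 0},
    {"tx": -220, "ty": 36, "tz": -80, "turn": 0},
    {"tx": -220, "ty": 36, "tz": -80, "turn": 0}
  ]
}}

```text
time: 7.95
position: [560.9, -9.6, 254.0]
orientation: [-0.001, 0.71, 0.704, -0.003]
force: [0.1, -0.5, -0.4]
finger_gap: 0.2
grasp_force: 0.0
```

```bash
python3 - <<'E'
from h import *
for k in range(3): im,ci,o=shot('wrist','w6.png')
print(fix(o['position']),o['orientation'],o['time'])
axis_mark(im,ci,list(range(126,150,4))+list(range(212,236,4)))
S,Sc,_=shot('scene','sc6.png');D,Dc,_=shot('side','s6.png')
out=np.zeros((600,800,3),np.uint8)
out[:300,:480]=cv2.resize(im[:200,160:480,::-1],(480,300));out[:300,480:]=cv2.resize(D[90:190,265:372,::-1],(320,300),interpolation=2)
out[300:,:800]=cv2.resize(S[125:245,250:430,::-1],(450,300),interpolation=2)[:,:450].repeat(1,0) if 0 else 0
out[300:,:450]=cv2.resize(S[125:245,250:430,::-1],(450,300),interpolation=2);cv2.imwrite('pics/c6.png',out)
E
```

```text
[-10.56594728   4.04865561 254.23875171] [-0.00166741  0.7076004   0.70660981 -0.00121489] 8.05
[[ 1.26e+02  2.96e+02  3.72e+02  6.90e+00 -1.00e-01 -2.01e+01  2.50e+01
   2.40e+00]
 [ 1.30e+02  2.97e+02  3.71e+02  6.70e+00 -0.00e+00 -2.17e+01  6.90e+00
  -7.40e+00]
 [ 1.34e+02  2.97e+02  3.70e+02  6.70e+00 -4.00e-01 -2.09e+01  7.70e+00
  -6.60e+00]
 [ 1.38e+02  2.97e+02  3.70e+02  6.70e+00 -3.00e-01 -2.10e+01  7.70e+00
  -6.60e+00]
 [ 1.42e+02  2.96e+02  3.70e+02  6.80e+00 -7.00e-01 -2.02e+01  8.50e+00
  -5.80e+00]
 [ 1.46e+02  2.96e+02  3.70e+02  6.80e+00 -6.00e-01 -2.02e+01  7.10e+00
  -6.60e+00]
 [ 2.12e+02  2.97e+02  3.67e+02  6.80e+00 -2.00e-01 -1.99e+01  7.60e+00
  -6.10e+00]
 [ 2.16e+02  2.98e+02  3.66e+02  6.70e+00 -1.00e-01 -2.00e+01  7.70e+00
  -6.20e+00]
 [ 2.20e+02  2.98e+02  3.66e+02  6.70e+00 -1.00e-01 -2.18e+01  7.70e+00
  -7.00e+00]
 [ 2.24e+02  2.98e+02  3.66e+02  6.70e+00  0.00e+00 -2.19e+01  6.20e+00
  -7.80e+00]
 [ 2.28e+02  2.98e+02  3.66e+02  6.80e+00  1.00e-01 -2.20e+01  6.20e+00
  -7.90e+00]
 [ 2.32e+02  2.99e+02  3.65e+02  6.60e+00  2.00e-01 -2.21e+01  6.20e+00
  -8.00e+00]]
median [  6.73  -0.11 -20.94   7.66  -6.62]
```

View pics/c6.png

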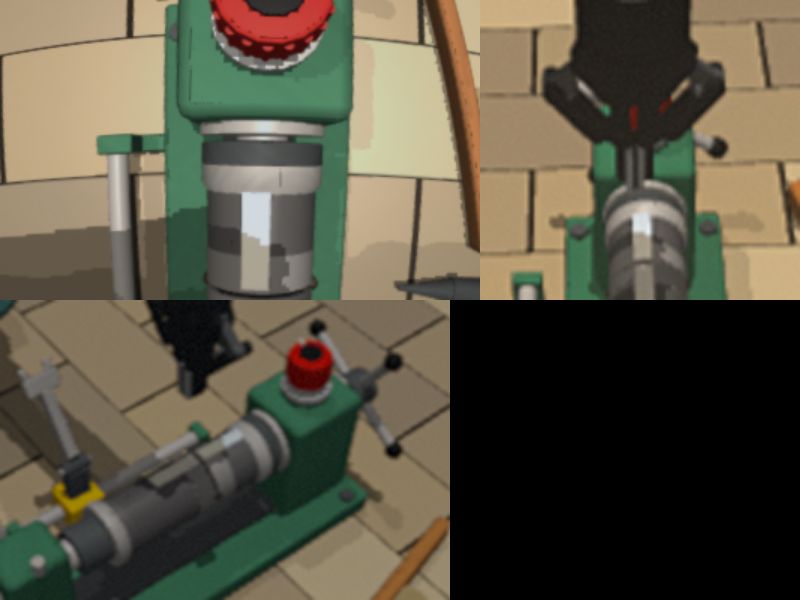

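I overshot: the mark is now at about -6.6°, and my finger model explains it exactly. I'll push the spoke at +30° back to +37°, from its left side.

Call:
{"op": "play_rows", "data": {
  "motion": [
    {"tx": 45, "ty": 4, "tz": 0, "turn": 0},
    {"tx": 90, "ty": 8, "tz": 0, "turn": 0},
    {"tx": 135, "ty": 12, "tz": 0, "turn": 0},
    {"tx": 180, "ty": 12, "tz": 0, "turn": 0},
    {"tx": 220, "ty": 12, "tz": 0, "turn": 0},
    {"tx": 220, "ty": 12, "tz": 0, "turn": 0},
    {"tx": 220, "ty": 12, "tz": 40, "turn": 0},
    {"tx": 220, "ty": 12, "tz": 80, "turn": 0}
  ]
}}

```text
time: 9.0
position: [575.0, 217.9, 175.4]
orientation: [0.0, 0.706, 0.708, 0.001]
force: [1.2, 0.3, -0.9]
finger_gap: 0.2
grasp_force: 0.0
```

Call:
{"op": "play_rows", "data": {
  "motion": [
    {"tx": 0, "ty": 4, "tz": 0, "turn": 0},
    {"tx": 0, "ty": 8, "tz": 0, "turn": 0},
    {"tx": 0, "ty": 11, "tz": 0, "turn": 0},
    {"tx": 0, "ty": 13, "tz": 0, "turn": 0},
    {"tx": 0, "ty": 15, "tz": 0, "turn": 0},
    {"tx": 0, "ty": 16, "tz": 0, "turn": 0},
    {"tx": 0, "ty": 16.5, "tz": 0, "turn": 0},
    {"tx": 0, "ty": 16.5, "tz": 0, "turn": 0}
  ]
}}

```text
time: 9.8
position: [590.8, 216.9, 177.5]
orientation: [-0.001, 0.707, 0.707, -0.0]
force: [-4.9, 0.2, -0.2]
finger_gap: 0.4
grasp_force: 2.1
```

Call:
{"op": "play_rows", "data": {
  "motion": [
    {"tx": 0, "ty": 13, "tz": -40, "turn": 0},
    {"tx": 0, "ty": 6, "tz": -80, "turn": 0},
    {"tx": -50, "ty": 0, "tz": -80, "turn": 0},
    {"tx": -100, "ty": -5, "tz": -80, "turn": 0},
    {"tx": -150, "ty": -5, "tz": -80, "turn": 0},
    {"tx": -190, "ty": -5, "tz": -80, "turn": 0},
    {"tx": -220, "ty": -5, "tz": -80, "turn": 0},
    {"tx": -220, "ty": -5, "tz": -80, "turn": 0}
  ]
}}

```text
time: 10.6
position: [588.1, -10.4, 258.7]
orientation: [0.003, 0.71, 0.704, 0.001]
force: [-0.8, -0.1, -0.4]
finger_gap: 0.2
grasp_force: 0.0
```

```bash
python3 - <<'E'
from h import *
for k in range(4): im,ci,o=shot('wrist','w7.png')
print(fix(o['position']),o['orientation'],o['time'])
axis_mark(im,ci,list(range(130,150,4))+list(range(208,232,4)))
S,Sc,_=shot('scene','sc7.png');D,Dc,_=shot('side','s7.png')
E
```

```text
[ 15.57465018   5.4136386  257.45651315] [0.00094102 0.70687897 0.70733195 0.00165443] 10.75
[[ 1.30e+02  2.65e+02  3.38e+02  6.60e+00 -1.00e-01 -1.27e+01  1.47e+01
   1.00e+00]
 [ 1.34e+02  2.65e+02  3.38e+02  6.70e+00 -1.00e-01 -1.27e+01  1.47e+01
   1.00e+00]
 [ 1.38e+02  2.65e+02  3.37e+02  6.60e+00 -5.00e-01 -1.19e+01  1.56e+01
   1.80e+00]
 [ 1.42e+02  2.65e+02  3.37e+02  6.60e+00 -5.00e-01 -1.20e+01  1.56e+01
   1.80e+00]
 [ 1.46e+02  2.65e+02  3.37e+02  6.60e+00 -5.00e-01 -1.20e+01  1.57e+01
   1.80e+00]
 [ 2.08e+02  2.67e+02  3.36e+02  6.70e+00 -3.00e-01 -1.22e+01  1.56e+01
   1.70e+00]
 [ 2.12e+02  2.67e+02  3.36e+02  6.70e+00 -4.00e-01 -1.23e+01  1.56e+01
   1.70e+00]
 [ 2.16e+02  2.68e+02  3.36e+02  6.70e+00  1.00e-01 -1.32e+01  1.48e+01
   8.00e-01]
 [ 2.20e+02  2.68e+02  3.36e+02  6.70e+00  0.00e+00 -1.33e+01  1.65e+01
   1.60e+00]
 [ 2.24e+02  2.68e+02  3.35e+02  6.60e+00 -5.00e-01 -1.09e+01  1.58e+01
   2.50e+00]
 [ 2.28e+02  2.69e+02  3.35e+02  6.60e+00 -1.00e-01 -1.18e+01  1.50e+01
   1.60e+00]]
median [  6.64  -0.33 -12.2   15.6    1.68]
```

The mark is within about 1.5° of straight up, so the turning is done. Now I'll look at the knob from two wrist places.

Call:
{"op": "play_rows", "data": {
  "motion": [
    {"tx": 40, "ty": -6, "tz": -5, "turn": 0},
    {"tx": 80, "ty": -12.5, "tz": -5, "turn": 0},
    {"tx": 80, "ty": -12.5, "tz": -5, "turn": 0},
    {"tx": 80, "ty": -12.5, "tz": -5, "turn": 0}
  ],
  "gripper": 0
}}

```text
time: 11.3
position: [573.8, 78.3, 260.5]
orientation: [-0.0, 0.706, 0.709, 0.0]
force: [0.1, -0.9, 0.2]
finger_gap: 57.9
grasp_force: 0.0
```

```bash
cat > knob.py <<'E'
from h import *
import sys
im,ci,o=shot('wrist',sys.argv[1]+'.png')
h=cv2.cvtColor(im,cv2.COLOR_RGB2HSV);m=cv2.inRange(h,(0,150,60),(8,255,255))|cv2.inRange(h,(172,150,60),(180,255,255))
n,l,s,c=cv2.connectedComponentsWithStats(m);i=1+np.argmax(s[1:,4]);x,y,w,hh,a=s[i]
cs,hi=cv2.findContours((l==i).astype(np.uint8),cv2.RETR_CCOMP,cv2.CHAIN_APPROX_NONE)
print(o['time'],o['position'],'red',s[i],c[i].round(1))
for k,q in enumerate(cs):
    if hi[0][k][3]>=0 and cv2.contourArea(q)>60:
        e=cv2.fitEllipse(q);print('hole',np.round(e[0],1),np.round(e[1],1),cv2.contourArea(q),'at z214',onz(ci,*e[0],214,True).round(1),fix(onz(ci,*e[0],214,True)).round(1));C,d=ray(ci,*e[0],True);print('ray',C.round(1).tolist(),d.round(4).tolist())
E
python3 knob.py k1
```

```text
11.3 [573.79870668  78.25941526 260.46407323] red [ 280  100   80   79 3188] [320.7 138.8]
```

Call:
{"op": "play_rows", "data": {
  "motion": [
    {"tx": 30, "ty": 0, "tz": 0, "turn": 0},
    {"tx": 45, "ty": 0, "tz": 0, "turn": 0},
    {"tx": 45, "ty": 0, "tz": 0, "turn": 0},
    {"tx": 45, "ty": 0, "tz": 0, "turn": 0}
  ]
}}

```text
time: 11.75
position: [574.1, 120.0, 260.1]
orientation: [0.0, 0.707, 0.707, -0.0]
force: [-0.3, -0.5, 0.4]
finger_gap: 85.5
grasp_force: 0.0
```

```bash
python3 knob.py k2
```

```text
11.75 [574.11515424 119.97122439 260.12794736] red [ 281  164   77   78 3200] [319.6 201. ]
```

View pics/k2.png

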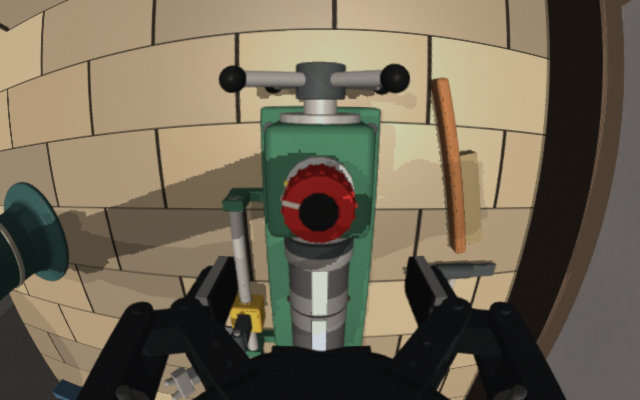

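The view shows the black cap of the knob at about (319,212), the white line on its left, the chalk line on top of the pipe and the capstan clear of everything. I'll triangulate the dark cap from both wrist places.

```bash
python3 - <<'E'
from h import *
K=camera_info('wrist');R=np.array(K['R']);off=None
from workcell import get_obs
o=get_obs();C2=-R.T@np.array(K['t']).ravel()
def dark(f,b):
    g=cv2.imread('pics/'+f,0);m=np.zeros_like(g);x,y,w,h=b;m[y+5:y+h-4,x+8:x+w-8]=cv2.inRange(g,0,25)[y+5:y+h-4,x+8:x+w-8]
    n,l,s,c=cv2.connectedComponentsWithStats(m);i=1+np.argmax(s[1:,4]);print(f,s[i],c[i]);return c[i]
a=dark('k1.png',(280,100,80,79));b=dark('k2.png',(281,164,77,78))
r2=ray(K,*b,True);r1=ray(K,*a,True);r1=(C2+np.array([573.8,78.3,260.5])-np.array([574.1,120.0,260.1]),r1[1])
X,e=tri(r1,r2);print(X,e,fix(X));print(onz(K,*b,214,True))
S=camera_info('scene')
E
```

```text
Traceback (most recent call last):
ValueError: attempt to get argmax of an empty sequence
```

```bash
python3 - <<'E'
from h import *
K=camera_info('wrist');R=np.array(K['R']);C2=-R.T@np.array(K['t']).ravel()
def dark(f,b):
    g=cv2.imread('pics/'+f)[:,:,2];m=np.zeros_like(g);x,y,w,h=b;s_=np.s_[y+20:y+h-6,x+15:x+w-15];m[s_]=cv2.inRange(g,0,70)[s_]
    m=cv2.morphologyEx(m,cv2.MORPH_OPEN,np.ones((5,5),np.uint8))
    n,l,s,c=cv2.connectedComponentsWithStats(m);i=1+np.argmax(s[1:,4]);print(f,s[i],c[i]);return c[i]
a=dark('k1.png',(280,100,80,79));b=dark('k2.png',(281,164,77,78))
r2=ray(K,*b,True);r1=ray(K,*a,True);r1=(C2+np.array([573.8,78.3,260.5])-np.array([574.1,120.0,260.1]),r1[1])
X,e=tri(r1,r2);print(X,e,fix(X));print(onz(K,*b,214,True))
E
```

```text
k1.png [ 299  121   41   41 1329] [319.17231001 140.91196388]
k2.png [ 299  193   40   39 1228] [318.47149837 211.98289902]
[573.66849797 137.10072057 213.87526802] [np.float64(0.12058935542936004), np.float64(0.12058935542940867)] [-1.05470986e-01  1.45410255e+02  2.13875268e+02]
[573.54894411 137.15052423 214.        ]
```

The knob axis is at (573.6, 137.1) with its top at z 214. I'll descend, grip and turn clockwise.

Call:
{"op": "play_rows", "data": {
  "motion": [
    {"tx": 16.5, "ty": -0.5, "tz": 0, "turn": 0},
    {"tx": 16.5, "ty": -0.5, "tz": 0, "turn": 0},
    {"tx": 16.5, "ty": -0.5, "tz": 30, "turn": 0},
    {"tx": 16.5, "ty": -0.5, "tz": 50, "turn": 0},
    {"tx": 16.5, "ty": -0.5, "tz": 60, "turn": 0},
    {"tx": 16.5, "ty": -0.5, "tz": 60, "turn": 0},
    {"tx": 16.5, "ty": -0.5, "tz": 60, "turn": 0}
  ]
}}

```text
time: 12.5
position: [574.0, 137.6, 201.0]
orientation: [0.0, 0.707, 0.707, 0.0]
force: [0.0, -0.3, 0.5]
finger_gap: 85.2
grasp_force: 0.0
```

Call:
{"op": "play_rows", "data": {
  "motion": [
    {"tx": 0, "ty": 0, "tz": 0, "turn": 0},
    {"tx": 0, "ty": 0, "tz": 0, "turn": 0},
    {"tx": 0, "ty": 0, "tz": 0, "turn": 0},
    {"tx": 0, "ty": 0, "tz": 0, "turn": 0},
    {"tx": 0, "ty": 0, "tz": 0, "turn": 0},
    {"tx": 0, "ty": 0, "tz": 0, "turn": 0}
  ],
  "gripper": 1
}}

```text
time: 13.1
position: [573.0, 137.6, 201.4]
orientation: [-0.0, 0.707, 0.707, -0.0]
force: [-5.2, -0.4, 6.6]
finger_gap: 42.7
grasp_force: 60.3
```

Gripped at 42.7 mm. Turning clockwise.

Call:
{"op": "play_rows", "data": {
  "motion": [
    {"tx": 0, "ty": 0, "tz": 0, "turn": 0.12},
    {"tx": 0, "ty": 0, "tz": 0, "turn": 0.25},
    {"tx": 0, "ty": 0, "tz": 0, "turn": 0.38},
    {"tx": 0, "ty": 0, "tz": 0, "turn": 0.51},
    {"tx": 0, "ty": 0, "tz": 0, "turn": 0.64},
    {"tx": 0, "ty": 0, "tz": 0, "turn": 0.77},
    {"tx": 0, "ty": 0, "tz": 0, "turn": 0.9},
    {"tx": 0, "ty": 0, "tz": 0, "turn": 1.0}
  ]
}}

```text
time: 13.9
position: [573.3, 137.2, 201.4]
orientation: [0.0, 0.96, 0.279, -0.0]
force: [-3.2, -1.1, 6.1]
finger_gap: 42.9
grasp_force: 60.2
```

```bash
python3 -c "
from h import *
o=get_obs();print(o['joint_positions'].round(2),o['position'],o['force'].round(1),o['ft_torque'].round(2),o['grasp_force'],o['finger_gap'])"
```

```text
[-0.42  0.42  0.16  1.81 -0.08  0.92 -1.23] [573.31114746 137.22420967 201.41290008] [-3.2 -1.1  6.1] [-0.38  0.62  0.09] 60.216439962387085 42.90041343278659
```

Call:
{"op": "play_rows", "data": {
  "motion": [
    {"tx": 0, "ty": 0, "tz": 0, "turn": 0.13},
    {"tx": 0, "ty": 0, "tz": 0, "turn": 0.26},
    {"tx": 0, "ty": 0, "tz": 0, "turn": 0.39},
    {"tx": 0, "ty": 0, "tz": 0, "turn": 0.52},
    {"tx": 0, "ty": 0, "tz": 0, "turn": 0.65},
    {"tx": 0, "ty": 0, "tz": 0, "turn": 0.78},
    {"tx": 0, "ty": 0, "tz": 0, "turn": 0.91},
    {"tx": 0, "ty": 0, "tz": 0, "turn": 1.04}
  ]
}}

```text
time: 14.7
position: [573.2, 136.7, 201.4]
orientation: [0.0, 0.972, -0.235, -0.0]
force: [-3.6, -2.6, 6.1]
finger_gap: 42.7
grasp_force: 60.2
```

Call:
{"op": "play_rows", "data": {
  "motion": [
    {"tx": 0, "ty": 0, "tz": 0, "turn": 0.1},
    {"tx": 0, "ty": 0, "tz": 0, "turn": 0.2},
    {"tx": 0, "ty": 0, "tz": 0, "turn": 0.28},
    {"tx": 0, "ty": 0, "tz": 0, "turn": 0.28}
  ]
}}

```text
time: 15.1
position: [573.1, 136.6, 201.4]
orientation: [0.001, 0.93, -0.367, -0.0]
force: [-4.0, -2.5, 7.7]
finger_gap: 42.4
grasp_force: 60.6
```

```bash
python3 -c "
from h import *
o=get_obs();print(o['joint_positions'].round(2),o['position'],o['force'].round(1),o['ft_torque'].round(2),o['grasp_force'],o['finger_gap'])"
```

```text
[-0.64  0.44  0.45  1.82 -0.23  0.93 -2.41] [573.08525547 136.62917436 201.39848701] [-4.  -2.5  7.7] [-0.68  0.98 -0.09] 60.57200610637665 42.38874233673205
```

Release straight up, then check the knob's white line and the yellow collar line.

Call:
{"op": "play_rows", "data": {
  "motion": [
    {"tx": 0, "ty": 0, "tz": 0, "turn": 0},
    {"tx": 0, "ty": 0, "tz": 0, "turn": 0},
    {"tx": 0, "ty": 0, "tz": 0, "turn": 0},
    {"tx": 0, "ty": 0, "tz": 0, "turn": 0},
    {"tx": 0, "ty": 0, "tz": -30, "turn": 0},
    {"tx": 0, "ty": 0, "tz": -60, "turn": 0},
    {"tx": 0, "ty": 0, "tz": -65, "turn": 0}
  ],
  "gripper": 0
}}

```text
time: 15.8
position: [575.5, 137.7, 268.8]
orientation: [-0.002, 0.931, -0.366, 0.002]
force: [0.4, -0.3, -0.1]
finger_gap: 85.4
grasp_force: 0.0
```

```bash
python3 - <<'E'
from h import *
im,ci,o=shot('wrist','k3.png');print(o['position'],o['orientation'],o['finger_gap'],o['time'])
def look(im,ci,xy):
    # white/yellow pixels by angle about the knob axis, clockwise from above (from +x towards -y)
    h=cv2.cvtColor(np.ascontiguousarray(im),cv2.COLOR_RGB2HSV)
    W=[];Y=[]
    for v in range(60,330):
        for u in range(200,440):
            p=onz(ci,u,v,214,True)[:2]-xy;r=np.hypot(*p)
            if 13<r<20 and h[v,u,1]<110 and h[v,u,2]>110:W.append(np.degrees(np.arctan2(-p[1],p[0])))
            p=onz(ci,u,v,175,True)[:2]-xy;r=np.hypot(*p)
            if 20<r<26 and 20<=h[v,u,0]<=32 and h[v,u,1]>150 and h[v,u,2]>60:Y.append((u,v,np.degrees(np.arctan2(-p[1],p[0]))))
    print('white',len(W),np.median(W) if W else 0,'yellow',len(Y),np.round(np.median(Y,axis=0),1) if Y else 0)
xy=np.array([573.6,137.1])
look(im,ci,xy)
# start reference from k2 (camera pose rebuilt: same tool orientation as start)
import copy
E
```

```text
[575.46167503 137.6751998  268.75131039] [-0.00201708  0.93060135 -0.36602144  0.002315  ] 85.40991668642326 15.8
white 56 -35.19183853693174 yellow 0 0
```

White line moved from about -164° to -35° clockwise, which is 2.25 rad. That covers home plus at least 0.7 rad of slip. Next I'll go towards the torch rest with the tool turned so it closes along y.

Call:
{"op": "play_rows", "data": {
  "motion": [
    {"tx": 13, "ty": 38, "tz": -5, "turn": -0.13},
    {"tx": 27, "ty": 76, "tz": -5, "turn": -0.26},
    {"tx": 40, "ty": 113, "tz": -5, "turn": -0.39},
    {"tx": 54, "ty": 151, "tz": -5, "turn": -0.52},
    {"tx": 67, "ty": 189, "tz": -5, "turn": -0.65},
    {"tx": 80, "ty": 226, "tz": -5, "turn": -0.75},
    {"tx": 80, "ty": 226, "tz": -5, "turn": -0.75},
    {"tx": 80, "ty": 226, "tz": -5, "turn": -0.75}
  ]
}}

```text
time: 16.65
position: [477.5, -83.0, 269.6]
orientation: [-0.0, 1.0, -0.001, -0.0]
force: [-0.1, -0.0, 0.0]
finger_gap: 85.3
grasp_force: 0.0
```

```bash
python3 - <<'E'
from h import *
im,ci,o=shot('wrist','r1.png');S,Sc,_=shot('scene','sc8.png');D,Dc,_=shot('side','s8.png')
print(o['position'],o['orientation'],o['time'],o['joint_positions'].round(2))
out=np.zeros((560,800,3),np.uint8);out[:320,:512]=cv2.resize(im[:,:,::-1],(512,320));
out[:240,512:792]=cv2.resize(D[170:290,220:360,::-1],(280,240),interpolation=2)
out[320:,:400]=cv2.resize(S[130:250,230:430,::-1],(400,240),interpolation=2);cv2.imwrite('pics/c8.png',out)
E
```

```text
[477.52958222 -82.97794914 269.6238919 ] [-2.05618076e-04  9.99999352e-01 -1.02293378e-03 -4.55335857e-04] 16.65 [-0.32  0.16  0.47  2.   -0.09  1.   -1.38]
```

View pics/c8.png

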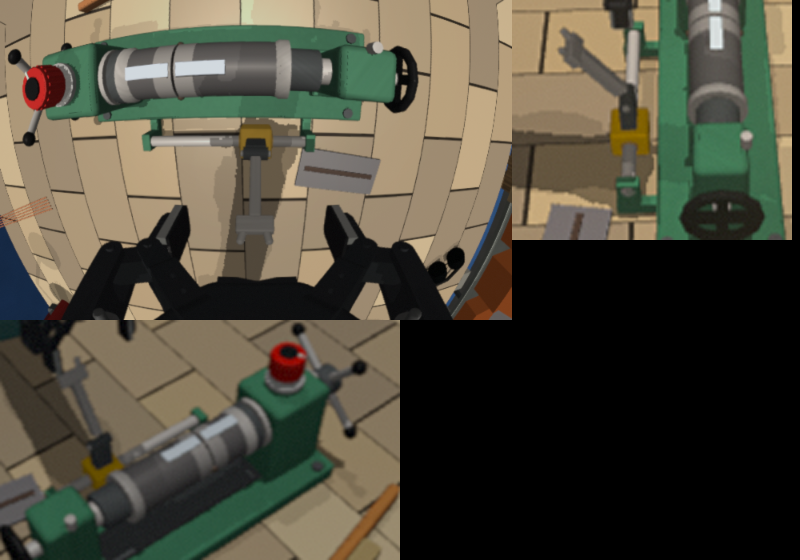

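The wrist view shows the fork head at about (317,281), the carriage at about (320,172) and the joint gap at about (221,90) in full-resolution pixels. The chalk line looks up and the plate is well clear. That was the tenth picture, so from here I use numbers only.

```bash
python3 - <<'E'
from h import *
S,D,K=[camera_info(n) for n in('scene','side','wrist')]
X,e=tri(ray(S,267.5,156),ray(D,252.5,193.5),ray(K,317.5,281,True));print('head',X.round(1),fix(X).round(1),np.round(e,1))
im=cv2.imread('pics/r1.png');h=cv2.cvtColor(im,cv2.COLOR_BGR2HSV)
for v in range(264,304,4):
    s=h[v,270:365,1];w=np.where(s<45)[0]+270;print(v,len(w),w.min() if len(w) else 0,w.max() if len(w) else 0,np.median(s))
p=np.array([h[v,270:365,1] for v in (276,284)]);print(p[:, ::3])
# joint gap: darkest column profile on the pipe near u 221
g=cv2.cvtColor(im,cv2.COLOR_BGR2GRAY)
for v in (70,84,98,106): 
    r=g[v,205:240];u=205+int(np.argmin(r));print(v,u,r.min(),np.round(cyl(K,u,v),1))
# yellow carriage
m=cv2.inRange(h,(18,150,60),(32,255,255));n,l,s,c=cv2.connectedComponentsWithStats(m);i=1+np.argmax(s[1:,4]);print(s[i],c[i],fix(onz(K,*c[i],60,True)))
E
```

```text
head [424.  -77.8 188.9] [-147.2  -71.3  188.9] [3.1 3.2 0.2]
264 14 312 325 71.0
268 16 311 326 69.0
272 47 295 341 47.0
276 47 295 341 54.0
280 47 295 341 49.0
284 48 294 341 40.0
288 48 294 341 42.0
292 45 296 340 66.0
296 20 297 339 70.0
300 20 296 340 69.0
[[69 70 69 71 71 69 70 69 54 22 25 22 22 22 19 19 22 22 22 22 20 22 22 20
  54 69 70 70 70 71 70 70]
 [70 69 71 71 69 71 69 70 40 23 23 23 23 20 23 23 22 23 22 20 23 23 20 25
  49 71 70 71 71 70 70 70]]
70 216 35 [30.3 13.4]
84 214 41 [ 6.4 13.8]
98 215 30 [-15.7  13.5]
106 216 32 [-29.5  13.7]
[299 156  41  32 862] [319.42227378 167.61484919] [-86.38864507 -71.14919217  60.        ]
```

```bash
python3 - <<'E'
from h import *
K=camera_info('wrist');im=cv2.imread('pics/r1.png');g=cv2.cvtColor(im,cv2.COLOR_BGR2GRAY)
print(g[84,196:250].tolist())
for v in (80,84,88):
    w=np.where(g[v,140:300]>150)[0]+140;print(v,w.min(),w.max(),[np.round(cyl(K,u,v),1).tolist() for u in (w.min()-.5,w.max()+.5)])
hx=[fix(onz(K,u,280,189,True)).round(1) for u in (294.5,341.5)];print('head edges',hx)
# bed ends, headstock/tailstock face edges: green rows
h=cv2.cvtColor(im,cv2.COLOR_BGR2HSV);gr=cv2.inRange(h,(60,90,20),(95,255,255))
for v in (120,130,138): 
    w=np.where(gr[v]>0)[0];print(v,w.min(),w.max(),[fix(onz(K,u,v,38,True)).round(1).tolist() for u in(w.min()-.5,w.max()+.5)])
# knob black cap
r=im[:,:,2];print('knob cap approx',fix(onz(K,40,111,214,True)).round(1))
E
```

```text
[215, 215, 215, 215, 215, 215, 215, 215, 215, 215, 215, 215, 210, 166, 159, 159, 136, 83, 41, 57, 135, 162, 163, 191, 213, 215, 215, 215, 215, 215, 215, 215, 215, 215, 216, 215, 215, 215, 215, 215, 215, 215, 215, 215, 215, 215, 215, 215, 215, 215, 215, 215, 215, 215]
80 144 280 [[26.8, 82.8], [8.0, -40.4]]
84 144 280 [[19.1, 81.9], [1.9, -40.4]]
88 143 280 [[12.2, 82.5], [-4.1, -40.4]]
head edges [array([-146.5,  -53. ,  189. ]), array([-145.9,  -89.9,  189. ])]
120 93 493 [[-19.7, 244.6, 38.0], [-21.9, -289.8, 38.0]]
130 85 450 [[-32.3, 262.9, 38.0], [-39.9, -229.0, 38.0]]
138 58 449 [[-38.8, 327.6, 38.0], [-49.8, -228.6, 38.0]]
knob cap approx [ -0.7 149.7 214. ]
```

```bash
python3 - <<'E'
from h import *
from scipy.spatial.transform import Rotation as Ro
K=camera_info('wrist');o=get_obs();R=np.array(K['R']);C=-R.T@np.array(K['t']).ravel()
q=lambda a:Ro.from_quat([a[1],a[2],a[3],a[0]]).as_matrix()
T=q(o['orientation']);cam=T.T@(C-o['position']);RT=R@T   # camera in tool
def ci(pos,quat):
    T2=q(quat);R2=RT@T2.T;C2=np.array(pos)+T2@cam;return dict(intrinsics=K['intrinsics'],R=R2,t=-R2@C2)
W={'w4':(world(-1.45,-11.65,254.53),[-0.001,.71,.704,-.002]),'w6':(world(-10.57,4.05,254.24),[-0.00166741,0.7076004,0.70660981,-0.00121489]),'w7':(world(15.57,5.41,257.46),[.00094102,.70687897,.70733195,.00165443])}
for k,(p,qq) in W.items():
    c=ci(p,qq);im=cv2.imread(f'pics/{k}.png');g=cv2.cvtColor(im,cv2.COLOR_BGR2GRAY)
    u0={'w4':335,'w6':331,'w7':302}[k];col=g[80:262,u0-1:u0+2].mean(1).astype(int)
    seg=col[60:130];v=80+60+int(np.argmin(seg));print(k,'cam',fix(ray(c,320,200,True)[0]).round(1))
    print(' dark rows',[(80+i,int(x),round(cyl(c,u0,80+i)[1],1)) for i,x in enumerate(col) if 85<80+i<110 or 225<80+i<255 or 168<80+i<192][::2])
E
```

```text
w4 cam [ -2.1  71.6 377.7]
 dark rows [(86, 81, np.float64(79.9)), (88, 144, np.float64(78.4)), (90, 178, np.float64(77.0)), (92, 169, np.float64(75.5)), (94, 164, np.float64(74.0)), (96, 161, np.float64(72.5)), (98, 162, np.float64(71.1)), (100, 162, np.float64(69.6)), (102, 160, np.float64(68.1)), (104, 160, np.float64(66.6)), (106, 198, np.float64(65.1)), (108, 216, np.float64(63.7)), (169, 155, np.float64(17.6)), (171, 148, np.float64(16.1)), (173, 95, np.float64(14.5)), (175, 50, np.float64(12.9)), (177, 29, np.float64(11.4)), (179, 79, np.float64(9.8)), (181, 104, np.float64(8.2)), (183, 151, np.float64(6.6)), (185, 156, np.float64(5.0)), (187, 155, np.float64(3.4)), (189, 155, np.float64(1.8)), (191, 156, np.float64(0.1)), (227, 130, np.float64(-30.4)), (229, 130, np.float64(-32.2)), (231, 130, np.float64(-34.0)), (233, 131, np.float64(-35.8)), (235, 130, np.float64(-37.6)), (237, 131, np.float64(-39.4)), (239, 128, np.float64(-41.2)), (241, 76, np.float64(-43.1)), (243, 47, np.float64(-45.0)), (245, 49, np.float64(-46.8)), (247, 51, np.float64(-48.7)), (249, 53, np.float64(-5
[... 1718 characters left out ...]
5, 164, np.float64(29.5)), (177, 164, np.float64(27.9)), (179, 164, np.float64(26.3)), (181, 164, np.float64(24.7)), (183, 164, np.float64(23.1)), (185, 164, np.float64(21.5)), (187, 165, np.float64(19.9)), (189, 164, np.float64(18.3)), (191, 164, np.float64(16.6)), (227, 133, np.float64(-14.0)), (229, 133, np.float64(-15.8)), (231, 133, np.float64(-17.6)), (233, 133, np.float64(-19.4)), (235, 133, np.float64(-21.3)), (237, 133, np.float64(-23.1)), (239, 133, np.float64(-24.9)), (241, 133, np.float64(-26.8)), (243, 133, np.float64(-28.7)), (245, 133, np.float64(-30.6)), (247, 133, np.float64(-32.4)), (249, 133, np.float64(-34.3)), (251, 133, np.float64(-36.3)), (253, 129, np.float64(-38.2))]
```

The head centre is at fixture (-149, -71.5, 186) and its 37 mm width checks out. Descending over it and pinching.

Call:
{"op": "play_rows", "data": {
  "motion": [
    {"tx": -30, "ty": -3, "tz": 0, "turn": 0},
    {"tx": -55.5, "ty": -5, "tz": 0, "turn": 0},
    {"tx": -55.5, "ty": -5, "tz": 0, "turn": 0},
    {"tx": -55.5, "ty": -5, "tz": 35, "turn": 0},
    {"tx": -55.5, "ty": -5, "tz": 65, "turn": 0},
    {"tx": -55.5, "ty": -5, "tz": 83, "turn": 0},
    {"tx": -55.5, "ty": -5, "tz": 83, "turn": 0},
    {"tx": -55.5, "ty": -5, "tz": 83, "turn": 0}
  ]
}}

```text
time: 17.6
position: [423.5, -77.2, 187.4]
orientation: [0.0, 1.0, 0.001, -0.0]
force: [0.7, -0.5, 0.4]
finger_gap: 85.4
grasp_force: 0.0
```

Call:
{"op": "play_rows", "data": {
  "motion": [
    {"tx": 0, "ty": 0, "tz": 0, "turn": 0},
    {"tx": 0, "ty": 0, "tz": 0, "turn": 0},
    {"tx": 0, "ty": 0, "tz": 0, "turn": 0},
    {"tx": 0, "ty": 0, "tz": 0, "turn": 0},
    {"tx": 0, "ty": 0, "tz": 0, "turn": 0},
    {"tx": 0, "ty": 0, "tz": 0, "turn": 0}
  ],
  "gripper": 1
}}

```text
time: 18.2
position: [423.3, -77.9, 188.3]
orientation: [-0.0, 1.0, 0.0, 0.001]
force: [-0.3, -0.7, 6.2]
finger_gap: 36.6
grasp_force: 59.3
```

Pinched the head at 36.6 mm. Dragging 83 mm towards the headstock.

Call:
{"op": "play_rows", "data": {
  "motion": [
    {"tx": 0.1, "ty": -6, "tz": 0, "turn": 0},
    {"tx": 0.3, "ty": -20, "tz": 0, "turn": 0},
    {"tx": 0.5, "ty": -36, "tz": 0, "turn": 0},
    {"tx": 0.6, "ty": -52, "tz": 0, "turn": 0},
    {"tx": 0.8, "ty": -66, "tz": 0, "turn": 0},
    {"tx": 1, "ty": -77, "tz": 0, "turn": 0},
    {"tx": 1, "ty": -83, "tz": 0, "turn": 0},
    {"tx": 1, "ty": -83, "tz": 0, "turn": 0}
  ]
}}

```text
time: 19.0
position: [424.2, 6.2, 188.3]
orientation: [-0.0, 1.0, 0.001, 0.001]
force: [-1.4, 1.5, 7.4]
finger_gap: 36.7
grasp_force: 59.9
```

```bash
python3 - <<'E'
from h import *
im,ci,o=shot('wrist','r2.png');print(fix(o['position']),o['force'],o['finger_gap'],o['grasp_force'],o['time'],o['joint_positions'].round(2))
h=cv2.cvtColor(im,cv2.COLOR_RGB2HSV);g=h[:,:,2]
m=cv2.inRange(h,(18,150,60),(32,255,255));n,l,s,c=cv2.connectedComponentsWithStats(m);i=1+np.argmax(s[1:,4]);print('yel',s[i],c[i])
# pipe: find chalk rows near centre column
for v in range(20,140,10):
    r=g[v,270:370].astype(int);u=270+int(np.argmin(r));q=cyl(ci,u,v)
    print(v,u,r.min(),int(np.median(r)),None if q is None else np.round(q,1))
E
```

```text
[-148.00665864   12.68729247  188.31739544] [-1.39759003  1.45977161  7.36009281] 36.73549220300639 59.866231083869934 19.0 [-0.46  0.17  0.4   2.21 -0.1   0.78 -1.56]
yel [ 294  114   56   31 1163] [321.62080825 125.28460877]
20 328 11 96 [-44.9  11.6]
30 329 6 77 [-59.   10.9]
40 287 31 52 [-80.6  35.4]
50 337 39 41 None
60 342 58 61 None
70 329 98 105 None
80 314 103 106 None
90 302 102 105 None
100 271 84 96 None
110 270 97 184 None
120 270 83 196 None
130 270 84 172 None
```

The joint reads y≈11.2 in my frame and the fork about 12, so they line up. Now I'll swing the arm over on its arc, shifting about 1 mm back as I go.

Call:
{"op": "play_rows", "data": {
  "motion": [
    {"tx": 8, "ty": 0.2, "tz": -4.4, "turn": 0},
    {"tx": 16.3, "ty": 0.5, "tz": -8, "turn": 0},
    {"tx": 24.8, "ty": 0.8, "tz": -10.8, "turn": 0},
    {"tx": 33.6, "ty": 1, "tz": -12.7, "turn": 0},
    {"tx": 42.6, "ty": 1.2, "tz": -13.6, "turn": 0},
    {"tx": 51.6, "ty": 1.4, "tz": -13.7, "turn": 0},
    {"tx": 60.6, "ty": 1.6, "tz": -12.9, "turn": 0},
    {"tx": 69.4, "ty": 1.8, "tz": -11.2, "turn": 0}
  ]
}}

```text
time: 19.85
position: [492.1, 4.6, 198.7]
orientation: [-0.001, 1.0, 0.001, -0.002]
force: [-4.3, 1.7, 4.7]
finger_gap: 36.5
grasp_force: 59.3
```

Call:
{"op": "play_rows", "data": {
  "motion": [
    {"tx": 4, "ty": 0, "tz": 1, "turn": 0},
    {"tx": 4, "ty": 0, "tz": 1, "turn": 0}
  ]
}}

```text
time: 20.05
position: [496.9, 4.4, 197.6]
orientation: [-0.0, 1.0, 0.001, -0.0]
force: [-2.7, 2.8, 4.6]
finger_gap: 36.2
grasp_force: 59.4
```

```bash
python3 - <<'E'
from h import *
for k in range(2): im,ci,o=shot('wrist','r3.png')
print(fix(o['position']),o['force'].round(1),o['time'])
g=cv2.cvtColor(im,cv2.COLOR_RGB2GRAY)
for v in range(90,250,10):
    r=g[v,300:345].astype(int);u=300+int(np.argmin(r));q=cyl(ci,u,v);print(v,u,r.min(),int(np.median(r)),None if q is None else np.round(q,1))
for u in (200,240,270,360,400,430):
    c=g[60:260,u];w=np.where(c>140)[0]+60
    q=[cyl(ci,u,x) for x in (w.min()-.5,w.max()+.5)] if len(w) else 0;print(u,len(w),w[[0,-1]] if len(w) else 0,[None if a is None else np.round(a,1).tolist() for a in q] if q else 0)
E
```

```text
[-75.45030892  11.77640523 197.58948827] [-3.1  3.6  4.1] 20.1
90 326 17 141 [23.3 11.2]
100 325 36 226 [12.1 11.7]
110 325 61 226 [ 1.4 11.6]
120 325 23 226 [-9.2 11.5]
130 325 15 131 [-20.6  11.4]
140 325 14 119 [-33.7  11.3]
150 325 15 96 [-51.7  11.1]
160 323 55 97 None
170 321 57 58 None
180 300 87 87 None
190 342 77 81 None
200 344 95 108 None
210 344 99 113 None
220 316 32 34 None
230 321 41 44 None
240 310 45 57 None
200 83 [177 259] [None, None]
240 56 [ 99 259] [[14.9, 59.0], None]
270 64 [ 97 250] [[16.1, 41.9], None]
360 32 [ 91 123] [[23.9, -7.6], [-12.1, -7.9]]
400 92 [100 259] [[16.1, -30.1], None]
430 65 [180 259] [None, None]
```

The joint reads 11.4 and the fork 11.8, so they are aligned. Releasing.

Call:
{"op": "play_rows", "data": {
  "motion": [
    {"tx": 0, "ty": 0, "tz": 0, "turn": 0},
    {"tx": 0, "ty": 0, "tz": 0, "turn": 0},
    {"tx": 0, "ty": 0, "tz": 0, "turn": 0},
    {"tx": 0, "ty": 0, "tz": 0, "turn": 0},
    {"tx": 0, "ty": 0, "tz": -20, "turn": 0},
    {"tx": 0, "ty": 0, "tz": -50, "turn": 0},
    {"tx": 0, "ty": 0, "tz": -80, "turn": 0},
    {"tx": -25, "ty": 0, "tz": -90, "turn": 0}
  ],
  "gripper": 0
}}

```text
time: 20.95
position: [475.3, 3.5, 290.5]
orientation: [0.0, 1.0, 0.0, 0.003]
force: [0.1, -0.8, -0.1]
finger_gap: 85.4
grasp_force: 0.0
```

Call:
{"op": "play_rows", "data": {
  "motion": [
    {"tx": -20, "ty": 0, "tz": -10, "turn": 0},
    {"tx": -20, "ty": 0, "tz": -10, "turn": 0},
    {"tx": -20, "ty": 0, "tz": -10, "turn": 0},
    {"tx": -20, "ty": 0, "tz": -10, "turn": 0}
  ]
}}

```text
time: 21.35
position: [452.5, 3.6, 297.2]
orientation: [0.0, 1.0, 0.0, 0.0]
force: [0.1, -0.7, -0.1]
finger_gap: 85.4
grasp_force: 0.0
```

```bash
python3 - <<'E'
from h import *
im,ci,o=shot('wrist','r4.png');S,Sc,_=shot('scene','sc9.png');D,Dc,_=shot('side','s9.png')
print(fix(o['position']),o['finger_gap'],o['force'].round(1),o['time'])
g=cv2.cvtColor(im,cv2.COLOR_RGB2GRAY).astype(int);h=cv2.cvtColor(im,cv2.COLOR_RGB2HSV)
C=fix(ray(ci,320,200,True)[0]);print('cam',C)
for u in (260,275,290,300,345,355,365):
    vs=[v for v in range(20,200) if cyl(ci,u,v)]
    a=np.array([cyl(ci,u,v)[0] for v in vs]);b=g[vs,u];t=(np.percentile(b,30)+b.max())/2
    k=np.where(b>t)[0];print(u,'pipe rows',vs[0],vs[-1],'line',vs[k[0]],vs[k[-1]],a[k[0]].round(1),a[k[-1]].round(1),'mid',((a[k[0]]+a[k[-1]])/2).round(1),'y',round(cyl(ci,u,vs[k[0]])[1],1))
# fork expected at fixture(-66.4,11.4,204) and head (-69.5,..,196); pixels
def proj(ci,p):
    R=np.array(ci['R']);X=R@p+np.array(ci['t']).ravel();K=np.array(ci['intrinsics']);r=np.hypot(X[0],X[1]);th=np.arctan2(r,X[2]);return K[0,2]+K[0,0]*th*X[0]/r,K[1,2]+K[1,1]*th*X[1]/r
for nm,x,z in(('over',-100+89*np.sin(.35),112+89*np.cos(.35)),('up',-100,201),('parked',-100-89*np.sin(.6),112+89*np.cos(.6))):
    print(nm,np.round(proj(ci,world(x,11.4,z)),1))
for v in range(100,330,6):
    s=h[v,270:375,1];w=np.where(s<45)[0]+270;print(v,len(w),(w.min(),w.max()) if len(w) else '',end='; ')
E
```

```text
[-119.59769254   10.48603645  297.18747126] 85.3852136511613 [ 0.1 -0.7 -0.1] 21.35
cam [-36.60249745  12.48009615 420.46626968]
260 pipe rows 31 91 line 48 64 16.2 -11.8 mid 2.2 y 65.8
275 pipe rows 31 91 line 48 63 15.1 -11.1 mid 2.0 y 52.6
290 pipe rows 30 90 line 47 63 16.2 -11.7 mid 2.3 y 39.6
300 pipe rows 30 90 line 47 62 15.9 -10.2 mid 2.9 y 31.0
345 pipe rows 31 91 line 48 63 15.2 -10.8 mid 2.2 y -7.5
355 pipe rows 31 91 line 48 63 16.0 -10.2 mid 2.9 y -16.1
365 pipe rows 31 92 line 49 64 15.0 -11.0 mid 2.0 y -24.8
over [321.9 142.7]
up [321.4 184.8]
parked [320.6 237.2]
100 0 ; 106 0 ; 112 0 ; 118 0 ; 124 0 ; 130 0 ; 136 53 (np.int64(294), np.int64(346)); 142 53 (np.int64(294), np.int64(346)); 148 105 (np.int64(270), np.int64(374)); 154 90 (np.int64(270), np.int64(374)); 160 34 (np.int64(303), np.int64(336)); 166 27 (np.int64(307), np.int64(333)); 172 0 ; 178 0 ; 184 0 ; 190 0 ; 196 0 ; 202 0 ; 208 0 ; 214 0 ; 220 0 ; 226 0 ; 232 0 ; 238 0 ; 244 0 ; 250 0 ; 256 0 ; 262 0 ; 268 0 ; 274 0 ; 280 0 ; 286 0 ; 292 0 ; 298 0 ; 304 0 ; 310 0 ; 316 0 ; 322 0 ; 328 0 ;
```

The fork head sits at the predicted fully-over position, (320,142) against an expected (322,143), within about 1.5 mm of the joint. The chalk line is within about 2° of up. Nothing touches the robot, so I'm handing in.

```bash
python3 -c "
from workcell import finish_job
print(finish_job())"
```

```text
the job is handed in; nothing more can be done
None
```

The job is handed in at about 21.5 s: the chalk line is up to within about 2°, the lock knob is turned 2.25 rad clockwise (home, then at least 0.7 rad of slip), and the torch rest's fork is within about 1.5 mm of the joint with its arm fully over. The tools and plate were not touched.

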